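Seat a sprig-mould carrier on its three-ball jig

TASK

Pick up the mould carrier by its plaster block and put it on the jig stand, its lone stud towards the lone ball. Ease it down past the two sprung rollers, then feel it sideways along the rail until its three grooves drop over the three balls and the springs pull it fully home and level; never press hard on the jig, let go, and do not disturb the other things on the bench.

Things in the scene. Friction and masses are not known exactly. Their poses are not given: they have to be found in the camera images.
- mould (a point): Centre of the plaster block on the loose mould carrier, 34 mm above the carrier's underside and 20 mm below the block's top. Block 36 (x) x 60 (y) x 40 mm high, fixed on an aluminium plate 156 (x) x 130 (y) mm, plate top 14 mm above its underside; in all 0.4 to 0.6 kg. The plate's two x ends are round bars. x along the plate, z up. It lies on the bench at the start.
- carrier: The same mould carrier; origin at the centre of its flat underside. In that underside are three vee grooves 12 mm wide, 6 mm deep, meeting balls at (45, 0), (-32, 28), (-32, -28) mm; above each a dark 15 mm stud shows in the plate's top. It fits one way round only: lone stud over the lone ball, its x with the stand's x.
- lone_stud (a point): The stud that stands alone at the carrier's +x end, on the plate's top face, 45 mm from its centre.
- stand: Fixed jig stand, foot 200 (x) x 170 (y) mm; origin at the centre of its underside, on the bench. A head is clamped on rails along the stand's y, its centre anywhere within 18 mm of the stand's centre in y (not measured: see or feel it). The head carries three 12 mm steel balls laid out as the grooves, tops 46 mm up, and a sprung roller at each x end.
- rail (a point): Point fixed on the stand's centre line, 80 mm above the bench: as high as point mould when the carrier lies on the balls beside its grooves; home is 4 mm lower. Rollers: 40 mm long, tops 64 mm up; they snap over the carrier's end bars (10 to 20 N; both ends must go under), then pull it down with some 6 N beside the grooves; there it slides along y with 3 to 10 N, and sinks of itself once over them.
- caddy: Bystander: yellow tool caddy of four cups with brushes, about 165 mm square, origin under its centre.
- cup: Bystander: white plastic cup, 72 mm wide, 60 mm high, origin under its centre.
- thickness_strip: Bystander: flat wooden strip 30 x 160 x 8 mm lying on the bench, origin under its centre.
Not all that is in view belongs to the job. Leave any green or turquoise look-alike of the carrier alone.

How it is judged:
By the outcome, as a careful person would: the job done as asked, in the order asked, and still so for the second after the job is handed in, with the robot touching nothing.
It also fails if it takes over 72 s, if anything falls off the work surface, if the arm or the gripper's body presses on something with over 40 N, if the wrist force passes 120 N, or if a joint passes its speed limit or range.

ROBOT

A 6-joint arm with a two-finger parallel gripper is mounted at the origin on the work surface. World frame = base frame: x ahead of the robot, y to its left, z up, the work surface at z = 0. Lengths are in m, angles in rad, forces in N, time in s.
With the tool pointing down it reaches from about 0.35 to 0.975 m from the base axis. Payload 17.4 kg.
Tool frame: the origin (TCP) lies at the very end of the fingers, on their centre line; the grasp point (between the pads) lies 19 mm behind it; z points along the fingers, y is the line along which they close (so a half turn about z gives the same grasp; the last joint's range is limited). The gripper opens to 85 mm and grips with 20 to 120 N. Pads are 22 mm wide; open, the fingers measure 114 mm over their backs; the gripper's body (76 mm by 85 mm) begins 54 mm behind the grasp point. The pads swing forward as they close: fully open they stand 13 mm farther back than shut.
Start: joints at [1.183, 0.116, 1.442, -0, 1.584, -0.038], TCP at [0.231, 0.634, 0.231] pointing down, gripper open.
Joint ranges: [-2.83, 2.83], [-0.83, 2.19], [0.07, 2.5], [-1.14, 4.28], [0.01, 3], [-2.97, 2.97]. Speed limits (rad/s): [1.89, 1.89, 2.22, 3.14, 3.14, 3.14].

INTERFACE

Orientations are given as a unit quaternion [x, y, z, w].
In Python, from bench import ctrl, vision, spot_in gives the robot as it stands.
- The arm moves only by the tool carry_out, never from a script. Its argument "series" is one flat list of numbers, 7 for each row, row after row: the shift along the tool's x, y, z normalised to -1 to 1, where 1 is 150 mm, then the turn, a rotation vector about the tool's x, y, z normalised to -1 to 1, where 1 is 360 degrees, then the closure, from -1 (fully open) to 1 (shut). In form: [x, y, z, rx, ry, rz, grip, x, y, z, rx, ry, rz, grip, ...]. A call has 1 to 10 rows; each row shifts and turns the commanded pose from where the row before left it, along the tool's axes as they then stand; what a row does not reach is not made up. A row lasts 1/8 s, in which the tool goes at most 62.5 mm and 10.7 degrees, less where a joint would pass 70% of its speed; a pose out of reach is approached as far as the arm can. A call with a number of a shift or a turn outside -1 to 1 is refused whole. A call with a gripper value outside its range is refused whole. The fingers move at their own pace and stop on an object; "newtons" is the grip in N (left out, the last holds). Time passes only in rows, so rows that do not move let the fingers close. It gives the time, the measured TCP pose, the force, the opening and the grip force at its end, in the units of the state.
- ctrl.get_state(): the state, without advancing time (a new reading comes with each control period).
- vision.grab_frame(name): name is "side" or "top" or "wrist"; returns the picture (480x640x3 uint8, red, green, blue); there is no depth.
- vision.camera_model(name): a dict with "fx", "fy", "cx", "cy" (pixels), "rvec" (rotation vector, rad) and "tvec" (3), from world to camera coordinates, as OpenCV has them. Camera axes: x right, y down, z forward; pixel columns grow to the right and rows downward; lengths in m; the calibration is good to about 2 mm. A picture is of the moment at which its call begins: read the wrist's pose just before it. camera_model takes no time and is no camera call; for the wrist camera it gives the pose at the moment of the call.
- ctrl.hand_in(): hands the job in; it is judged then, once.
Trained networks look in the newest picture that a camera, given by its name, has taken for a name from the list of things; names that differ only in an ending like _2 or _b are one class to them, and where a whole thing is asked for, a point or a joint stands for the part that bears it (a point fixed in the world has none). Each returns a list of dicts, best first, with "p" (0 to 1); they miss things now and then, are a little off and sometimes report something else, mostly with a low value. They report only what shows in the picture. A call takes as long as a camera call. They do not tell look-alikes from the thing itself.
- spot_in(camera, name): "centre" ([column, row] as shares, 0 to 1, of the picture: columns of its width, rows of its height, amid what is visible of it).
The state is a dict: "time_s": time; "q": joint angles; "dq": joint speeds; "tau": joint torques, N m; "eef_pos": TCP position; "eef_rot": TCP orientation; "wrist_force": force on the tool from outside, world axes, zero at the start; "torque": the same for the moment, N m; "opening": finger opening in m; "gripper_force": force on a finger pad.
Only numpy, scipy, OpenCV 4.12 (cv2) and the standard library are available. Lean on these libraries where they do the work, as an engineer would, in place of code of your own. Each camera call takes 0.05 s, during which the arm holds its last target. There are 200 camera calls.

## Working session

There is one attempt and no reset: what is moved stays moved. The work goes in short steps, Python scripts to look and compute and a tool call to move; the robot and the scene stay as the last step left them, time stands still between calls to the robot, and variables do not carry over. Pictures are saved under pics/ and viewed, at most 10 in all, crops included, and the job is handed in when it is done.

Besides the shell and the picture viewer there is one more tool, called after "Emit:" as name(argument=value, ...), one argument or row to a line, values as JSON. carry_out: Moves the arm, as the interface text tells. Its arguments: {"type":"object","properties":{"series":{"type":"array","items":{"type":"number","minimum":-1,"maximum":1}},"newtons":{"type":"number"}},"required":["series"]}

```bash
mkdir -p pics; ls
python3 - <<'E'
from bench import ctrl, vision, spot_in
import cv2,numpy as np
s=ctrl.get_state();print(s)
for n in ("top","side"):
    f=vision.grab_frame(n);cv2.imwrite(f"pics/{n}0.png",f[...,::-1])
    print(n,vision.camera_model(n))
    for t in ("mould","carrier","lone_stud","stand"):
        print(t,[(np.round(np.array(d["centre"])*[640,480]).tolist(),round(d["p"],2)) for d in spot_in(n,t)])
E
```

```text
pics
{'time_s': 0.0, 'q': array([ 1.18321326e+00,  1.16517974e-01,  1.44226794e+00, -1.58859482e-05,
        1.58402579e+00, -3.77948802e-02]), 'dq': array([-1.04352697e-03, -6.90992384e-04, -3.42318962e-05, -2.27544600e-04,
        8.70981966e-04,  2.41367308e-03]), 'tau': array([-2.60054920e-03, -7.32015324e+01, -6.32483411e+01, -2.31614331e-04,
        6.60697275e-03, -9.04250055e-05]), 'eef_pos': array([0.23125694, 0.63394029, 0.23053895]), 'eef_rot': array([ 1.74003913e-01,  9.84744772e-01, -5.97470691e-04, -1.20901466e-04]), 'wrist_force': array([-0.83688443,  0.33577588,  0.01502271]), 'torque': array([-0.01131648, -0.02376522,  0.02046817]), 'gripper_force': 0.0, 'opening': 0.0855226288078792}
top {'fx': 618.2525587307863, 'fy': 618.2525587307863, 'cx': 321.3553320786635, 'cy': 246.32911178946958, 'rvec': array([ 2.19946829, -2.17700446,  0.06406441]), 'tvec': array([-0.04591532,  0.52789997,  1.4470328 ])}
mould [([454.0, 152.0], 0.95), ([385.0, 357.0], 0.93), ([462.0, 258.0], 0.88), ([383.0, 267.0], 0.68)]
carrier [([381.0, 264.0], 0.92), ([463.0, 258.0], 0.85), ([382.0, 352.0], 0.77), ([457.0, 153.0], 0.72)]
lone_stud [([382.0, 264.0], 0.73), ([384.0, 354.0], 0.65), ([454.0, 158.0], 0.64)]
stand [([224.0, 251.0], 0.64)]
side {'fx': 615.168965887073, 'fy': 615.168965887073, 'cx': 333.715183846659, 'cy': 224.9302702011077, 'rvec': array([ 2.22556476, -0.13657717,  0.09900342]), 'tvec': array([-0.53651201,  0.07095793,  1.49333406])}
mould [([224.0, 301.0], 0.96), ([339.0, 359.0], 0.88), ([322.0, 293.0], 0.72), ([458.0, 338.0], 0.66), ([443.0, 248.0], 0.31)]
carrier [([459.0, 340.0], 0.88), ([227.0, 301.0], 0.81), ([339.0, 358.0], 0.59), ([324.0, 288.0], 0.55)]
lone_stud [([458.0, 338.0], 0.84), ([225.0, 302.0], 0.61), ([320.0, 290.0], 0.57)]
stand [([322.0, 195.0], 0.58)]
```

View pics/top0.png

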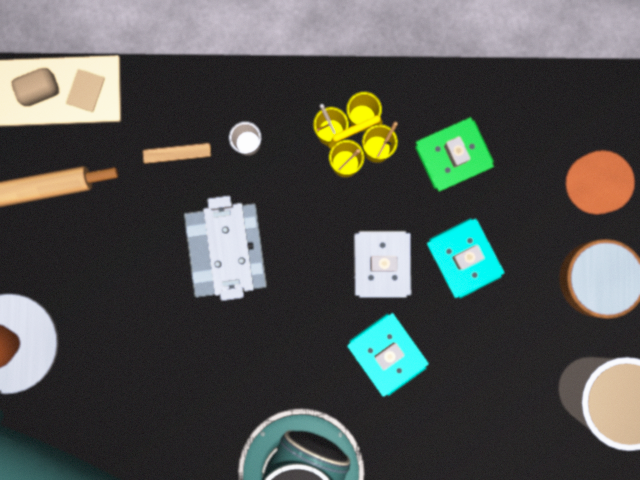

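View pics/side0.png

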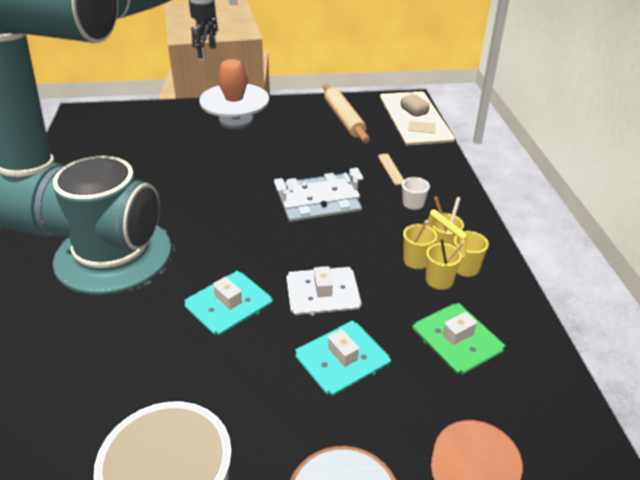

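Four candidates in the top view: green (455,155), turquoise (465,258), turquoise (387,355) and silver (383,264). The silver one fits, being bare aluminium, with its lone stud up at (382,245). The stand is at (226,250), with its lone ball at (225,230), also up. I'll confirm this in one crop.

```bash
cat > h.py <<'E'
import numpy as np,cv2
from bench import ctrl,vision,spot_in
def ray(cam,uv,z,m=None):
    m=m or vision.camera_model(cam);R,_=cv2.Rodrigues(m["rvec"]);t=np.array(m["tvec"])
    c=-R.T@t;d=R.T@np.array([(uv[0]-m["cx"])/m["fx"],(uv[1]-m["cy"])/m["fy"],1])
    return c+d*(z-c[2])/d[2]
def axes():
    from scipy.spatial.transform import Rotation as Ro
    return Ro.from_quat(ctrl.get_state()["eef_rot"])
E
python3 - <<'E'
from h import *
f=cv2.imread("pics/top0.png")
a=cv2.resize(f[222:306,342:424],(400,410),interpolation=cv2.INTER_CUBIC)
b=cv2.resize(f[192:306,180:272],(331,410),interpolation=cv2.INTER_CUBIC)
cv2.imwrite("pics/crop.png",np.hstack([a,b]))
for n,uv,z in [("block",(384,264),.054),("lone",(382,245),.014),("p1",(371,277.5),.014),("p2",(395,277.5),.014),("ball",(225,230),.046),("b1",(218,264),.046),("b2",(241,261),.046)]:
    print(n,ray("top",uv,z).round(4))
g=cv2.cvtColor(f,cv2.COLOR_BGR2GRAY)
for (x0,y0,x1,y1,z) in [(342,222,424,306,.012),]:
    m=(g[y0:y1,x0:x1]>100).astype(np.uint8)
    r=cv2.minAreaRect(np.argwhere(m)[:,::-1].astype(np.float32));print(r[0][0]+x0,r[0][1]+y0,r[1:])
    P=cv2.boxPoints(r)+[x0,y0];print([ray("top",p,z)[:2].round(4).tolist() for p in P],ray("top",P.mean(0),z))
E
```

```text
block [ 0.4867 -0.1852  0.054 ]
lone [ 0.5331 -0.1842  0.014 ]
p1 [ 0.4559 -0.1585  0.014 ]
p2 [ 0.4565 -0.2152  0.014 ]
ball [0.5622 0.1837 0.046 ]
b1 [0.4831 0.1983 0.046 ]
b2 [0.4906 0.1452 0.046 ]
382.5 264.0 ((66.0, 57.0), 90.0)
[[0.5659, -0.1177], [0.5673, -0.2531], [0.4109, -0.2533], [0.4095, -0.1188]] [ 0.48814391 -0.18575146  0.012     ]
```

View pics/crop.png

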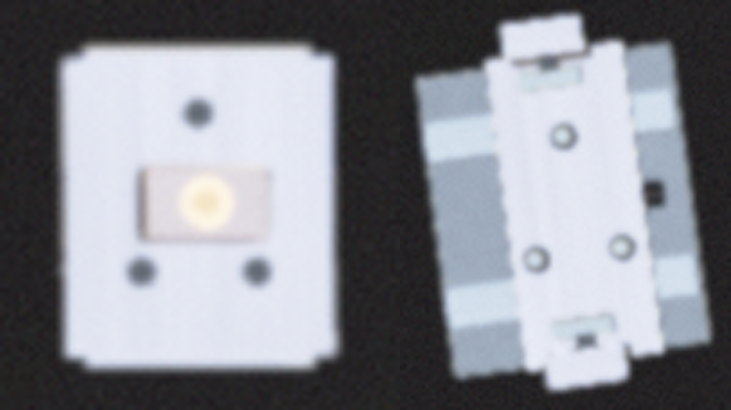

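```bash
cat >> h.py <<'E'
def plan(p,yaw):
    """tool-frame shift (units of 150mm) if translated first, then turn (units 360deg)"""
    from scipy.spatial.transform import Rotation as Ro
    s=ctrl.get_state();R=Ro.from_quat(s["eef_rot"])
    a=np.deg2rad(yaw);y=np.array([np.cos(a),np.sin(a),0]);z=np.array([0,0,-1]);T=Ro.from_matrix(np.c_[np.cross(y,z),y,z])
    d=np.array(p)-s["eef_pos"]
    print("t",round(s["time_s"],2),"pos",s["eef_pos"].round(4),"shift(now)",(R.inv().apply(d)/.15).round(4),"shift(after turn)",(T.inv().apply(d)/.15).round(4),"turn",((R.inv()*T).as_rotvec()/2/np.pi).round(4))
E
python3 - <<'E'
from h import *
m=vision.camera_model("wrist");R,_=cv2.Rodrigues(m["rvec"]);c=-R.T@m["tvec"]
s=ctrl.get_state();A=axes()
print("cam in tool",A.inv().apply(c-s["eef_pos"]).round(4),"axis",A.inv().apply(R.T[:,2]).round(3),"camx",A.inv().apply(R.T[:,0]).round(3),m["fx"])
plan([.50,.17,.27],8.5)
E
```

```text
cam in tool [ 0.0819 -0.0011 -0.1429] axis [-0.317  0.002  0.949] camx [ 0.001  1.    -0.002] 408.47858549162225
t 0.5 pos [0.2313 0.6341 0.2313] shift(now) [-2.743  -2.293  -0.2581] shift(after turn) [-3.3249  1.3142 -0.2582] turn [-0.      0.      0.1707]
```

Emit:
carry_out(
  series=[0, 0, -0.043, 0, 0, 0.0285, -1, 0, 0, -0.043, 0, 0, 0.0285, -1, 0, 0, -0.043, 0, 0, 0.0285, -1, 0, 0, -0.043, 0, 0, 0.0285, -1, 0, 0, -0.043, 0, 0, 0.0285, -1, 0, 0, -0.043, 0, 0, 0.0285, -1],
)

```text
time_s: 1.25
eef_pos: [0.2313, 0.6341, 0.2702]
eef_rot: [0.656, 0.755, 0.0, 0.0]
wrist_force: [-0.8, -0.6, -0.3]
opening: 0.0856
gripper_force: 0.0
```

Emit:
carry_out(
  series=[-0.31, 0.13, 0, 0, 0, 0, -1, -0.31, 0.13, 0, 0, 0, 0, -1, -0.31, 0.13, 0, 0, 0, 0, -1, -0.31, 0.13, 0, 0, 0, 0, -1, -0.31, 0.13, 0, 0, 0, 0, -1, -0.31, 0.13, 0, 0, 0, 0, -1, -0.31, 0.13, 0, 0, 0, 0, -1, -0.31, 0.13, 0, 0, 0, 0, -1, -0.31, 0.13, 0, 0, 0, 0, -1, -0.31, 0.13, 0, 0, 0, 0, -1],
)

```text
time_s: 2.5
eef_pos: [0.4928, 0.201, 0.2702]
eef_rot: [0.653, 0.757, 0.0, 0.0]
wrist_force: [-0.2, 1.0, -0.4]
opening: 0.0855
gripper_force: 0.0
```

Emit:
carry_out(
  series=[0, 0, 0, 0, 0, 0, -1, 0, 0, 0, 0, 0, 0, -1],
)

```text
time_s: 2.75
eef_pos: [0.4921, 0.2027, 0.2701]
eef_rot: [0.654, 0.757, 0.0, -0.0]
wrist_force: [-0.5, 0.3, -0.2]
opening: 0.0854
gripper_force: 0.0
```

Run:
```python
from h import *
m=vision.camera_model("wrist");f=vision.grab_frame("wrist");cv2.imwrite("pics/w1.png",f[...,::-1]);np.save("w1.npy",m,allow_pickle=True)
print(spot_in("wrist","stand")[:1]);plan([.52,.20,.27],8.5)
```

```text
[{'centre': [0.5353, 0.4296], 'p': 0.59}]
t 2.85 pos [0.4918 0.2034 0.2701] shift(now) [-0.0499  0.1829  0.0007] shift(after turn) [-0.05    0.1828  0.0006] turn [ 0.     -0.     -0.0001]
```

View pics/w1.png

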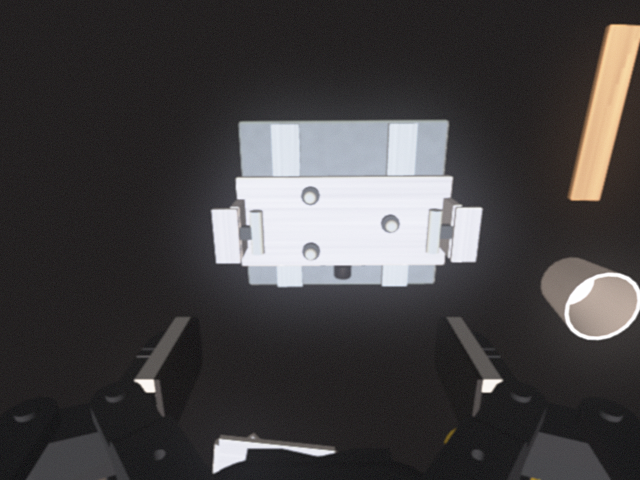

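The wrist view shows the lone ball at (391,224) and the pair at (311,196) and (311,252). The foot's corners are at (239,122), (447,121), (436,285) and (249,285).

Run:
```python
from h import *
m=np.load("w1.npy",allow_pickle=True).item();f=cv2.imread("pics/w1.png",0)
P=[]
for u,v in [(391,224),(311,196),(311,252)]:
    c=f[v-16:v+17,u-16:u+17]; mm=(c<np.median(c)-40); yy,xx=np.nonzero(mm); (cx,cy),r=cv2.minEnclosingCircle(np.c_[xx,yy].astype(np.float32))
    print("px",u-16+cx,v-16+cy,r, xx.mean()+u-16,yy.mean()+v-16); P.append(ray("wrist",(u-16+cx,v-16+cy),.040,m)[:2])
P=np.array(P);L=np.array([[45,0],[-32,28],[-32,-28]])/1e3
print(P.round(4))
for Q in (P,):
    a=L[:,0]+1j*L[:,1];b=Q[:,0]+1j*Q[:,1];k=np.vdot(a-a.mean(),b-b.mean());s=abs(k)/np.vdot(a-a.mean(),a-a.mean()).real
    th=np.angle(k);o=b.mean()-np.exp(1j*th)*a.mean();print("yaw",np.rad2deg(th),"scale",s,"origin",o)
for z in (.0,.01,.02):
    F=np.array([ray("wrist",p,z,m)[:2] for p in [(239,122),(447,121),(436,285),(249,285)]]);print(z,[np.linalg.norm(F[i]-F[i-1]).round(4) for i in range(4)],F.mean(0).round(4),np.rad2deg(np.arctan2(*(F[1]-F[0])[::-1])),np.rad2deg(np.arctan2(*(F[2]-F[3])[::-1])))
plan([.488,-.185,.13],0.8);plan([.488,-.140,.20],0.8)
```

```text
px 389.880952835083 223.1904764175415 9.43675422668457 389.0978260869565 221.4673913043478
px 310.0076141357422 195.03299522399902 9.45805549621582 310.24365482233503 194.01522842639594
px 314.5 257.1800003051758 16.532564163208008 312.1383399209486 254.39525691699606
[[0.5632 0.1852]
 [0.4843 0.201 ]
 [0.4974 0.1405]]
yaw 11.555905401633277 scale 1.0004140753897788 origin (0.5211811848004787+0.1768612170172733j)
0.0 [np.float64(0.1737), np.float64(0.2023), np.float64(0.1747), np.float64(0.207)] [0.5205 0.1832] 8.711327102776147 8.427527317870931
0.01 [np.float64(0.1695), np.float64(0.1974), np.float64(0.1705), np.float64(0.202)] [0.5195 0.1856] 8.711327102776151 8.427527317870943
0.02 [np.float64(0.1652), np.float64(0.1925), np.float64(0.1663), np.float64(0.197)] [0.5185 0.188 ] 8.711327102776153 8.42752731787094
t 2.85 pos [0.4918 0.2034 0.2701] shift(now) [-2.5574 -0.4056  0.9335] shift(after turn) [-2.5885 -0.0613  0.934 ] turn [ 0.     -0.      0.0213]
t 2.85 pos [0.4918 0.2034 0.2701] shift(now) [-2.2606 -0.3615  0.4669] shift(after turn) [-2.2885 -0.0571  0.4673] turn [ 0.     -0.      0.0213]
```

Emit:
carry_out(
  series=[-0.25, -0.04, 0.0, 0, 0, 0, -1, -0.25, -0.04, 0, 0, 0, 0, -1, -0.25, -0.04, 0.06, 0, 0, 0, -1, -0.25, -0.04, 0.06, 0, 0, 0, -1, -0.25, -0.04, 0.06, 0, 0, 0, -1, -0.25, -0.04, 0.07, 0, 0, 0, -1, -0.25, -0.04, 0.07, 0, 0, 0, -1, -0.25, -0.04, 0.07, 0, 0, 0, -1, -0.25, -0.04, 0.07, 0, 0, 0.0213, -1, 0, 0, 0, 0, 0, 0, -1],
)

```text
time_s: 4.1
eef_pos: [0.4878, -0.1399, 0.2001]
eef_rot: [0.704, 0.711, -0.0, -0.001]
wrist_force: [0.0, -0.2, -0.1]
opening: 0.0853
gripper_force: 0.0
```

Run:
```python
from h import *
m=np.load("w1.npy",allow_pickle=True).item()
P=np.array([ray("wrist",p,.040,m)[:2] for p in [(390.2,223.5),(310.2,195.3),(311,252)]]);L=np.array([[45,0],[-32,28],[-32,-28]])/1e3
def fit(L,Q):
    a=L[:,0]+1j*L[:,1];b=Q[:,0]+1j*Q[:,1];k=np.vdot(a-a.mean(),b-b.mean());s=abs(k)/np.vdot(a-a.mean(),a-a.mean()).real
    th=np.angle(k);o=b.mean()-np.exp(1j*th)*a.mean();print("yaw",np.rad2deg(th),"scale",s,"origin",o)
fit(L,P)
m=vision.camera_model("wrist");f=vision.grab_frame("wrist");cv2.imwrite("pics/w2.png",f[...,::-1]);np.save("w2.npy",m,allow_pickle=True)
print(ctrl.get_state()["eef_pos"],ctrl.get_state()["time_s"])
```

```text
yaw 8.993403792807005 scale 0.9882767969499161 origin (0.5200413738589863+0.1780342745601363j)
[ 0.48798632 -0.13899429  0.20068501] 4.15
```

View pics/w2.png

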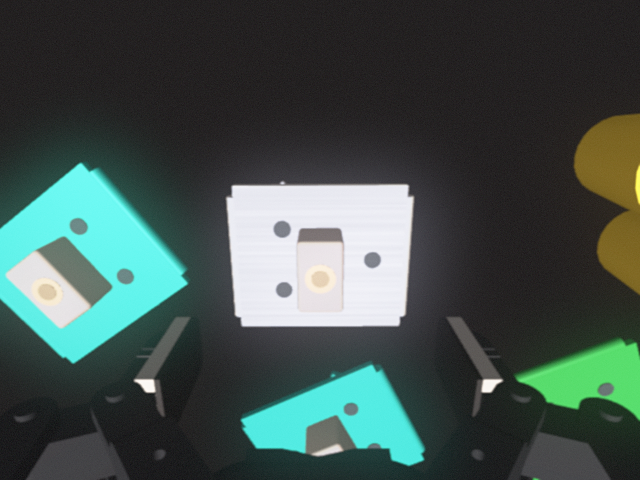

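The studs are at (372.5,260), (282,229.5) and (284.5,289.5). The block's top face has corners (298,242), (342,242), (343,310) and (298,310).

Run:
```python
from h import *
m=np.load("w2.npy",allow_pickle=True).item()
P=np.array([ray("wrist",p,.014,m)[:2] for p in [(372.5,260),(282,229.5),(284.5,289.5)]]);L=np.array([[45,0],[-32,28],[-32,-28]])/1e3
a=L[:,0]+1j*L[:,1];b=P[:,0]+1j*P[:,1];k=np.vdot(a-a.mean(),b-b.mean());s=abs(k)/np.vdot(a-a.mean(),a-a.mean()).real
th=np.angle(k);o=b.mean()-np.exp(1j*th)*a.mean();print("yaw",np.rad2deg(th),"scale",s,"origin",o)
F=np.array([ray("wrist",p,.054,m)[:2] for p in [(298,242),(342,242),(343,310),(298,310)]]);print(F.round(4),F.mean(0))
plan([.489,-.186,.022],1.)
```

```text
yaw 0.9912531454939597 scale 0.9983388768654967 origin (0.48961813370025864-0.188177711550212j)
[[ 0.4723 -0.1582]
 [ 0.5052 -0.1578]
 [ 0.5077 -0.2146]
 [ 0.4721 -0.2151]] [ 0.48933497 -0.18641796]
t 4.15 pos [ 0.488  -0.139   0.2007] shift(now) [-0.3139  0.0035  1.1911] shift(after turn) [-0.3134  0.0013  1.1912] turn [-0.0001 -0.0001 -0.0007]
```

Emit:
carry_out(
  series=[-0.16, 0.009, 0.0, 0, 0, 0, -1, -0.16, 0, 0.2, 0, 0, 0, -1, 0, 0, 0.25, 0, 0, 0, -1, 0, 0, 0.25, 0, 0, 0, -1, 0, 0, 0.25, 0, 0, 0, -1, 0, 0, 0.17, 0, 0, 0, -1, 0, 0, 0.1, 0, 0, 0, -1, 0, 0, 0, 0, 0, 0, -1],
)

```text
time_s: 5.15
eef_pos: [0.4901, -0.1863, 0.0178]
eef_rot: [0.702, 0.712, -0.0, -0.0]
wrist_force: [0.6, 0.3, 0.9]
opening: 0.0854
gripper_force: 0.0
```

Emit:
carry_out(
  series=[0, 0, 0, 0, 0, 0, 1, 0, 0, 0, 0, 0, 0, 1, 0, 0, 0, 0, 0, 0, 1, 0, 0, 0, 0, 0, 0, 1, 0, 0, 0, 0, 0, 0, 1, 0, 0, 0, 0, 0, 0, 1, 0, 0, 0, 0, 0, 0, 1, 0, 0, 0, 0, 0, 0, 1],
  newtons=80,
)

```text
time_s: 6.15
eef_pos: [0.4905, -0.1874, 0.019]
eef_rot: [0.703, 0.712, 0.0, 0.001]
wrist_force: [-0.8, 0.7, 6.1]
opening: 0.035
gripper_force: 81.7
```

Emit:
carry_out(
  series=[0, 0, -0.03, 0, 0, 0, 1, 0, 0, -0.12, 0, 0, 0, 1, 0, 0, -0.25, 0, 0, 0, 1, 0, 0, -0.3, 0, 0, 0, 1, 0, 0, -0.25, 0, 0, 0, 1, 0, 0, -0.08, 0, 0, 0, 1, 0, 0, 0, 0, 0, 0, 1, 0, 0, 0, 0, 0, 0, 1],
  newtons=110,
)

```text
time_s: 7.15
eef_pos: [0.4894, -0.1869, 0.1707]
eef_rot: [0.703, 0.712, -0.0, -0.001]
wrist_force: [-0.1, -0.3, -4.5]
opening: 0.0346
gripper_force: 110.5
```

Run:
```python
from h import *
f=vision.grab_frame("side");cv2.imwrite("pics/s1.png",cv2.resize(f[190:340,230:430,::-1],None,fx=3.5,fy=3.5,interpolation=2))
print(ctrl.get_state()["wrist_force"],ctrl.get_state()["torque"])
o=np.array([.520,.178]);a=np.deg2rad(8.7);y=np.array([-np.sin(a),np.cos(a)])
plan([*(o+.010*y),.165],8.7)
```

```text
[ 0.82859373 -0.27453995 -5.33629219] [ 0.05426936 -0.0778968  -0.04357891]
t 7.2 pos [ 0.4894 -0.1869  0.1707] shift(now) [2.496  0.2255 0.0402] shift(after turn) [2.4406 0.5694 0.0381] turn [-0.0004 -0.0002 -0.0221]
```

View pics/s1.png

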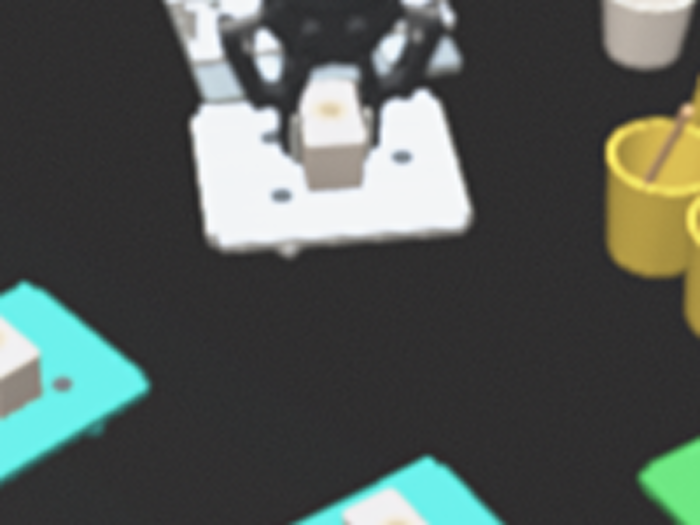

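The carrier is held level in the gripper, with its lone stud towards +x (the right of this picture).

Emit:
carry_out(
  series=[0.15, 0.013, 0, 0, 0, 0, 1, 0.29, 0.026, 0, 0, 0, 0, 1, 0.29, 0.026, 0, 0, 0, 0, 1, 0.29, 0.026, 0, 0, 0, 0, 1, 0.29, 0.026, 0, 0, 0, 0, 1, 0.29, 0.026, 0, 0, 0, 0, 1, 0.29, 0.026, 0, 0, 0, 0, 1, 0.29, 0.026, 0, 0, 0, 0, 1, 0.19, 0.018, 0, 0, 0, 0, 1, 0.13, 0.012, 0, 0, 0, -0.0215, 1],
)

```text
time_s: 8.45
eef_pos: [0.5185, 0.1895, 0.171]
eef_rot: [0.652, 0.758, -0.001, -0.001]
wrist_force: [-0.1, -0.1, -4.2]
opening: 0.0348
gripper_force: 110.4
```

Emit:
carry_out(
  series=[0, 0, 0.15, 0, 0, 0, 1, 0, 0, 0.2, 0, 0, 0, 1, 0, 0, 0, 0, 0, 0, 1, 0, 0, 0, 0, 0, 0, 1],
)

```text
time_s: 8.95
eef_pos: [0.5192, 0.1883, 0.1207]
eef_rot: [0.653, 0.757, 0.0, 0.0]
wrist_force: [-0.3, -0.5, -4.2]
opening: 0.0345
gripper_force: 110.4
```

Run:
```python
from h import *
m=vision.camera_model("wrist");f=vision.grab_frame("wrist");cv2.imwrite("pics/w3.png",f[...,::-1]);np.save("w3.npy",m,allow_pickle=True)
print(ctrl.get_state()["wrist_force"],ctrl.get_state()["torque"])
o=np.array([.520,.178]);a=np.deg2rad(8.7);y=np.array([-np.sin(a),np.cos(a)])
plan([*(o+.010*y),.09],8.7)
```

```text
[ 0.41100098  0.15883985 -4.69234109] [-0.00589671 -0.0386405  -0.03095865]
t 9.0 pos [0.5194 0.1883 0.1211] shift(now) [-0.0018 -0.0067  0.2073] shift(after turn) [-0.0018 -0.0064  0.2074] turn [ 0.0002 -0.     -0.0007]
```

View pics/w3.png

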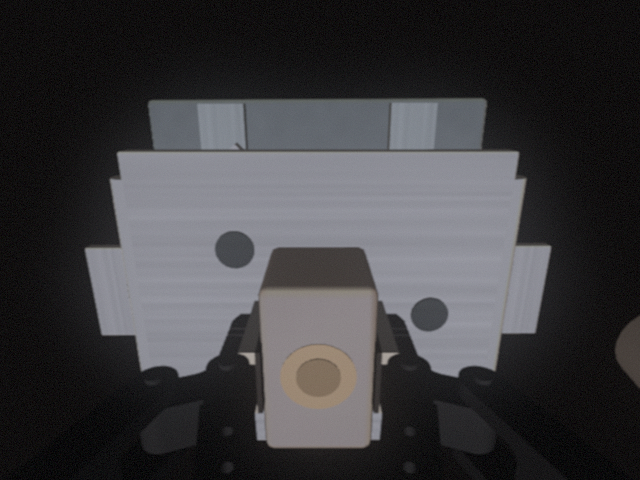

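The carrier and head line up in x: both are centred near column 318. The stand is turned about 0.4° further than the tool, so I'll turn by that, then lower.

Emit:
carry_out(
  series=[0, -0.003, 0.1, 0, 0, -0.0014, 1, 0, 0, 0.1, 0, 0, 0, 1, 0, 0, 0, 0, 0, 0, 1],
)

```text
time_s: 9.38
eef_pos: [0.5177, 0.1879, 0.0881]
eef_rot: [0.65, 0.76, -0.001, -0.001]
wrist_force: [-0.0, 0.3, -4.6]
opening: 0.0347
gripper_force: 110.8
```

Emit:
carry_out(
  series=[0, 0, 0.013, 0, 0, 0, 1, 0, 0, 0.013, 0, 0, 0, 1, 0, 0, 0.013, 0, 0, 0, 1, 0, 0, 0, 0, 0, 0, 1],
)

```text
time_s: 9.88
eef_pos: [0.5185, 0.1882, 0.0841]
eef_rot: [0.65, 0.76, -0.0, 0.0]
wrist_force: [-0.5, -0.4, -4.9]
opening: 0.0347
gripper_force: 110.8
```

Emit:
carry_out(
  series=[0, 0, 0.013, 0, 0, 0, 1, 0, 0, 0.013, 0, 0, 0, 1, 0, 0, 0, 0, 0, 0, 1],
)

```text
time_s: 10.25
eef_pos: [0.5184, 0.1882, 0.08]
eef_rot: [0.65, 0.76, -0.0, -0.0]
wrist_force: [0.5, -0.3, -6.2]
opening: 0.0348
gripper_force: 110.8
```

Emit:
carry_out(
  series=[0, 0, 0.013, 0, 0, 0, 1, 0, 0, 0, 0, 0, 0, 1],
)

```text
time_s: 10.5
eef_pos: [0.5186, 0.1881, 0.0783]
eef_rot: [0.65, 0.76, -0.0, 0.0]
wrist_force: [0.4, -18.8, -5.3]
opening: 0.0347
gripper_force: 126.1
```

Emit:
carry_out(
  series=[0, 0, 0.013, 0, 0, 0, 1, 0, 0, 0, 0, 0, 0, 1],
)

```text
time_s: 10.75
eef_pos: [0.519, 0.1884, 0.0771]
eef_rot: [0.65, 0.76, 0.001, 0.0]
wrist_force: [-1.9, -2.5, -1.6]
opening: 0.0347
gripper_force: 127.8
```

Emit:
carry_out(
  series=[0, 0, 0.007, 0, 0, 0, 1, 0, 0, 0, 0, 0, 0, 1],
)

```text
time_s: 11.0
eef_pos: [0.5188, 0.1883, 0.0757]
eef_rot: [0.65, 0.76, 0.0, 0.0]
wrist_force: [-2.4, 2.5, -2.1]
opening: 0.0346
gripper_force: 129.0
```

Run:
```python
from h import *
s=ctrl.get_state();print(s["wrist_force"],s["torque"],s["eef_pos"],axes().as_matrix().round(4))
```

```text
[-2.39877728  2.50883358 -2.05383618] [ 0.94288441  0.1350013  -0.27542166] [0.51883183 0.1882896  0.07573411] [[-1.560e-01  9.878e-01  9.000e-04]
 [ 9.878e-01  1.560e-01  3.000e-04]
 [ 1.000e-04  1.000e-03 -1.000e+00]]
```

Run:
```python
from h import *
f=vision.grab_frame("side");a=cv2.resize(f[130:230,250:390,::-1],(560,400),interpolation=2)
w=cv2.resize(vision.grab_frame("wrist")[:,:,::-1],(240,180))
w2=vision.grab_frame("wrist")[90:390,60:580,::-1];w2=cv2.resize(w2,(347,200))
t=cv2.resize(vision.grab_frame("top")[190:306,170:280,::-1],(211,200),interpolation=2)
out=np.zeros((600,560,3),np.uint8);out[:400]=a;out[400:,:347]=w2;out[400:,348:559]=t
cv2.imwrite("pics/c2.png",out)
```

```text
(no output)
```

View pics/c2.png

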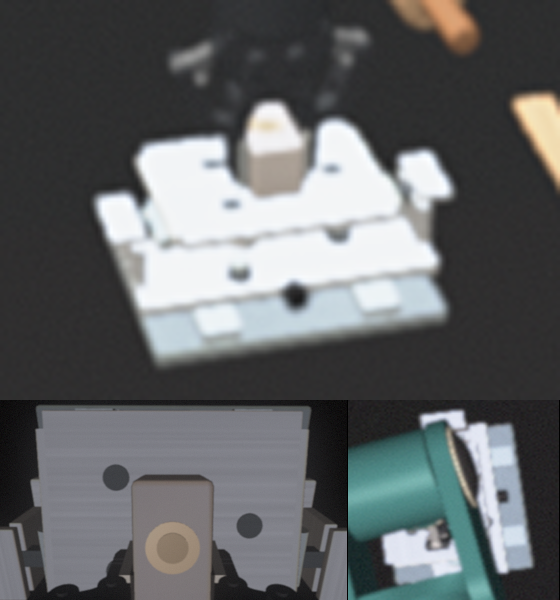

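The picture shows the carrier has rolled about 20° in the grip: its -y edge is up and its +y edge is down, and the balls at (238,270) and (338,232) are exposed. The pads are a weak pivot about x. I'll back off gently, set the carrier on free bench to level it, and regrasp across its 60 mm width.

Emit:
carry_out(
  series=[0, 0, -0.015, 0, 0, 0, 1, 0, 0, -0.015, 0, 0, 0, 1, 0, 0, 0, 0, 0, 0, 1],
)

```text
time_s: 11.58
eef_pos: [0.5185, 0.1882, 0.0799]
eef_rot: [0.65, 0.76, 0.0, 0.0]
wrist_force: [-0.6, 0.4, -4.6]
opening: 0.035
gripper_force: 127.5
```

Emit:
carry_out(
  series=[0, 0, -0.02, 0, 0, 0, 1, 0, 0, -0.02, 0, 0, 0, 1, 0, 0, -0.02, 0, 0, 0, 1, 0, 0, 0, 0, 0, 0, 1],
)

```text
time_s: 12.08
eef_pos: [0.5187, 0.1882, 0.0891]
eef_rot: [0.65, 0.76, 0.0, 0.0]
wrist_force: [0.4, 0.6, -5.4]
opening: 0.0345
gripper_force: 127.5
```

Emit:
carry_out(
  series=[0, 0, -0.2, 0, 0, 0, 1, 0, 0, -0.25, 0, 0, 0, 1, 0, 0, -0.05, 0, 0, 0, 1, -0.2, -0.06, 0, 0, 0, 0, 1, -0.28, -0.08, 0, 0, 0, 0, 1, -0.28, -0.08, 0, 0, 0, 0, 1, -0.28, -0.08, 0, 0, 0, 0, 1, -0.25, -0.08, 0, 0, 0, 0, 1, -0.116, -0.036, 0, 0, 0, 0, 1, 0, 0, 0, 0, 0, 0, 1],
)

```text
time_s: 13.32
eef_pos: [0.4895, -0.0305, 0.1629]
eef_rot: [0.65, 0.76, -0.0, -0.0]
wrist_force: [0.9, 1.0, -4.6]
opening: 0.0348
gripper_force: 127.6
```

Run:
```python
from h import *
w=cv2.resize(vision.grab_frame("wrist")[:,:,::-1],(400,300))
a=cv2.resize(vision.grab_frame("side")[150:300,250:450,::-1],(400,300),interpolation=2)
cv2.imwrite("pics/c3.png",np.hstack([w,a]));plan([.49,-.03,.08],8.9)
```

```text
t 13.43 pos [ 0.4898 -0.0293  0.1632] shift(now) [-0.0053  0.0009  0.555 ] shift(after turn) [-0.005   0.0006  0.555 ] turn [-0.0001 -0.0001  0.0002]
```

View pics/c3.png

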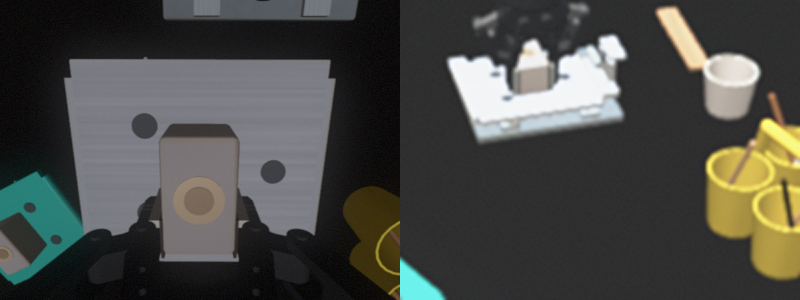

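The carrier is still rolled by roughly 15°. I'll lower it to the bench with a lighter grip so that it levels itself.

Emit:
carry_out(
  series=[0, 0, 0.2, 0, 0, 0, 1, 0, 0, 0.25, 0, 0, 0, 1, 0, 0, 0.25, 0, 0, 0, 1, 0, 0, 0.03, 0, 0, 0, 1, 0, 0, 0, 0, 0, 0, 1],
)

```text
time_s: 14.05
eef_pos: [0.4903, -0.0293, 0.0552]
eef_rot: [0.649, 0.761, 0.0, 0.0]
wrist_force: [0.7, 0.3, -4.4]
opening: 0.0346
gripper_force: 127.1
```

Emit:
carry_out(
  series=[0, 0, 0.02, 0, 0, 0, 1, 0, 0, 0.02, 0, 0, 0, 1, 0, 0, 0.02, 0, 0, 0, 1],
  newtons=30,
)

```text
time_s: 14.42
eef_pos: [0.49, -0.0299, 0.0456]
eef_rot: [0.65, 0.76, 0.0, 0.0]
wrist_force: [0.5, 0.5, -4.1]
opening: 0.0347
gripper_force: 127.2
```

Emit:
carry_out(
  series=[0, 0, 0.02, 0, 0, 0, 1, 0, 0, 0.02, 0, 0, 0, 1],
)

```text
time_s: 14.68
eef_pos: [0.4898, -0.0299, 0.0391]
eef_rot: [0.65, 0.76, 0.0, -0.0]
wrist_force: [1.1, -0.5, -5.4]
opening: 0.0346
gripper_force: 127.2
```

Emit:
carry_out(
  series=[0, 0, 0.02, 0, 0, 0, 1, 0, 0, 0.02, 0, 0, 0, 1],
)

```text
time_s: 14.92
eef_pos: [0.4898, -0.0299, 0.0331]
eef_rot: [0.65, 0.76, -0.0, -0.0]
wrist_force: [-0.0, 1.0, -5.5]
opening: 0.0343
gripper_force: 127.2
```

Emit:
carry_out(
  series=[0, 0, 0.02, 0, 0, 0, 1, 0, 0, 0.01, 0, 0, 0, 1],
)

```text
time_s: 15.18
eef_pos: [0.4897, -0.0299, 0.0286]
eef_rot: [0.65, 0.76, -0.0, -0.0]
wrist_force: [-0.8, -0.3, -4.7]
opening: 0.0342
gripper_force: 127.2
```

Emit:
carry_out(
  series=[0, 0, 0.015, 0, 0, 0, 1, 0, 0, 0.01, 0, 0, 0, 1],
)

```text
time_s: 15.42
eef_pos: [0.4898, -0.0299, 0.025]
eef_rot: [0.65, 0.76, 0.0, 0.0]
wrist_force: [-0.3, 0.6, -6.1]
opening: 0.0345
gripper_force: 127.2
```

Emit:
carry_out(
  series=[0, 0, 0.015, 0, 0, 0, 1, 0, 0, 0.01, 0, 0, 0, 1],
)

```text
time_s: 15.68
eef_pos: [0.4897, -0.0299, 0.0212]
eef_rot: [0.65, 0.76, -0.0, -0.0]
wrist_force: [-0.0, 0.2, -4.8]
opening: 0.0344
gripper_force: 127.2
```

Emit:
carry_out(
  series=[0, 0, 0.007, 0, 0, 0, 1, 0, 0, 0.0, 0, 0, 0, 1],
)

```text
time_s: 15.92
eef_pos: [0.4897, -0.0298, 0.0202]
eef_rot: [0.65, 0.76, -0.0, -0.0]
wrist_force: [-0.6, 0.0, -4.6]
opening: 0.0345
gripper_force: 127.2
```

Run:
```python
from h import *
m=vision.camera_model("wrist");K=np.array([[m["fx"],0,m["cx"]],[0,m["fy"],m["cy"]],[0,0,1]])
s=ctrl.get_state();A=axes().as_matrix();R,_=cv2.Rodrigues(m["rvec"]);t=np.array(m["tvec"]).reshape(3)
RT=R@A; tT=R@s["eef_pos"]+t   # tool->cam
O=np.array([[-32,28,14],[45,0,14],[-18,30,54],[18,30,54],[18,-30,54],[-18,-30,54]],float)/1e3
for n,I in [("w3",[(235,250),(429.5,314),(262,288),(376,288),(371,447),(266,447)]),("c3",np.array([(144,126),(272.5,171.5),(161,140),(237,140),(239,255),(161,255)])*1.6)]:
    ok,r,tv=cv2.solvePnP(O,np.array(I,float),K,None);Rc,_=cv2.Rodrigues(r)
    M=RT.T@Rc; p=RT.T@(tv.ravel()-tT)
    e=cv2.projectPoints(O,r,tv,K,None)[0][:,0]-np.array(I)
    print(n,"origin in tool",p.round(4),"z axis in tool",M[:,2].round(3),"x axis",M[:,0].round(3),"mould",(p+M@[0,0,.034]).round(4),"rms",np.sqrt((e**2).mean()))
```

```text
w3 origin in tool [-0.0027 -0.0003  0.0225] z axis in tool [ 0.012 -0.004 -1.   ] x axis [ 0.004  1.    -0.004] mould [-0.0023 -0.0004 -0.0115] rms 1.627715258745869
c3 origin in tool [ 0.0168 -0.0003  0.0176] z axis in tool [ 0.048 -0.003 -0.999] x axis [ 0.007  1.    -0.003] mould [ 0.0184 -0.0004 -0.0164] rms 3.03240727090234
```

The carrier is in fact level, but it slid about 18 mm along +y in the pads. I'll set it down, release, rise, and relocate it by its studs.

Emit:
carry_out(
  series=[0, 0, 0.007, 0, 0, 0, 1, 0, 0, 0.007, 0, 0, 0, 1, 0, 0, 0.0, 0, 0, 0, 1],
)

```text
time_s: 16.3
eef_pos: [0.4901, -0.03, 0.0188]
eef_rot: [0.65, 0.76, 0.0, 0.0]
wrist_force: [-1.6, -2.1, 4.9]
opening: 0.035
gripper_force: 129.2
```

Emit:
carry_out(
  series=[0, 0, 0.007, 0, 0, 0, 1, 0, 0, 0.0, 0, 0, 0, 1],
)

```text
time_s: 16.55
eef_pos: [0.4903, -0.0302, 0.0178]
eef_rot: [0.65, 0.76, 0.0, 0.001]
wrist_force: [-0.2, -4.0, 4.9]
opening: 0.0346
gripper_force: 129.3
```

Emit:
carry_out(
  series=[0, 0, 0, 0, 0, 0, -1, 0, 0, 0, 0, 0, 0, -1, 0, 0, 0, 0, 0, 0, -1, 0, 0, -0.1, 0, 0, 0, -1, 0, 0, -0.3, 0, 0, 0, -1, 0, 0, -0.35, 0, 0, 0, -1, 0.1, 0, -0.3, 0, 0, 0, -1, 0.2, 0, -0.15, 0, 0, 0, -1, 0, 0, 0, 0, 0, 0, -1, 0, 0, 0, 0, 0, 0, -1],
)

```text
time_s: 17.8
eef_pos: [0.4826, 0.0144, 0.1971]
eef_rot: [0.649, 0.76, -0.0, 0.0]
wrist_force: [-0.1, 0.2, -0.9]
opening: 0.0855
gripper_force: 0.0
```

```bash
cat >> h.py <<'E'
def studs(m,f,z,pred):
    """dark blobs inside the bright plate"""
    g=cv2.cvtColor(f,cv2.COLOR_RGB2GRAY);out=[]
    R,_=cv2.Rodrigues(m["rvec"])
    hs=f.max(2).astype(int)-f.min(2)
    for th in (90,110,130):
        n,lab,st,c=cv2.connectedComponentsWithStats(((g<th)&(g>30)).astype(np.uint8))
        for i in range(1,n):
            if 80<st[i,4]<900 and 0.7<st[i,2]/st[i,3]<1.5 and st[i,4]>.68*st[i,2]*st[i,3]:
                x,y,w,h=st[i,:4];ring=f[max(0,y-6):y+h+6,max(0,x-6):x+w+6].reshape(-1,3).astype(int)
                if np.median(ring.max(1)-ring.min(1))<25: out.append((th,c[i].round(1).tolist(),int(st[i,4]),ray("wrist",c[i],z,m)[:2].round(4).tolist()))
    return out
def fit(P):
    L=np.array([[45,0],[-32,28],[-32,-28]])/1e3;P=np.array(P)
    a=L[:,0]+1j*L[:,1];b=P[:,0]+1j*P[:,1];k=np.vdot(a-a.mean(),b-b.mean());s=abs(k)/np.vdot(a-a.mean(),a-a.mean()).real
    th=np.angle(k);return b.mean()-np.exp(1j*th)*a.mean(),np.rad2deg(th),s
E
python3 - <<'E'
from h import *
m=vision.camera_model("wrist");f=vision.grab_frame("wrist");cv2.imwrite("pics/w4.png",f[...,::-1]);np.save("w4.npy",m,allow_pickle=True)
print(ctrl.get_state()["eef_pos"])
for o in studs(m,f,.014,None):print(o)
E
```

```text
[0.48250268 0.01420081 0.19664038]
(90, [405.7, 71.9], 409, [0.5301, 0.1258])
(90, [158.8, 454.2], 152, [0.3627, -0.2674])
(110, [405.9, 71.0], 502, [0.5301, 0.1264])
(110, [158.8, 454.2], 152, [0.3627, -0.2674])
(130, [405.9, 71.3], 532, [0.5301, 0.1262])
(130, [158.8, 454.2], 152, [0.3627, -0.2674])
```

Run:
```python
from h import *
m=np.load("w4.npy",allow_pickle=True).item();f=cv2.imread("pics/w4.png",0)
p=cv2.SimpleBlobDetector_Params();p.filterByArea=True;p.minArea=100;p.maxArea=900;p.filterByCircularity=True;p.minCircularity=.75;p.filterByInertia=False;p.filterByConvexity=False
p.minThreshold=40;p.maxThreshold=230
K=[(k.pt,k.size) for k in cv2.SimpleBlobDetector_create(p).detect(f)]
for k in K: print(np.round(k[0],1),round(k[1],1),ray("wrist",k[0],.014,m)[:2].round(4))
```

```text
[405.9  71.2] 26.7 [0.5301 0.1262]
[ 80.  354.5] 16.0 [ 0.2862 -0.1597]
[281.5 268.3] 17.2 [ 0.4597 -0.0445]
[372.4 237.4] 17.5 [ 0.5314 -0.0047]
[279.6 204.8] 18.8 [0.4508 0.0108]
```

Run:
```python
from h import *
o,y,s=fit([(.5314,-.0047),(.4508,.0108),(.4597,-.0445)]);print(o,y,s)
plan([o.real,o.imag,.012],y+90)
plan([o.real,o.imag,.012],y-90)
```

```text
(0.48688717571859685-0.011799716774412288j) 9.087315103674898 1.001111218773766
t 17.85 pos [0.4825 0.0142 0.1966] shift(now) [-0.1757  0.0029  1.2309] shift(after turn) [-0.0015 -0.1758  1.2309] turn [-1.000e-04 -1.000e-04 -2.503e-01]
t 17.85 pos [0.4825 0.0142 0.1966] shift(now) [-0.1757  0.0029  1.2309] shift(after turn) [0.0015 0.1758 1.2309] turn [-1.000e-04  1.000e-04  2.497e-01]
```

Emit:
carry_out(
  series=[-0.176, 0.003, 0, 0, 0, -0.0278, -1, 0, 0, 0.07, 0, 0, -0.0278, -1, 0, 0, 0.09, 0, 0, -0.0278, -1, 0, 0, 0.09, 0, 0, -0.0278, -1, 0, 0, 0.09, 0, 0, -0.0278, -1, 0, 0, 0.09, 0, 0, -0.0278, -1, 0, 0, 0.09, 0, 0, -0.0278, -1, 0, 0, 0.09, 0, 0, -0.0278, -1, 0, 0, 0.09, 0, 0, -0.0278, -1, 0, 0, 0, 0, 0, 0, -1],
)

```text
time_s: 19.1
eef_pos: [0.4865, -0.0119, 0.0906]
eef_rot: [-0.078, 0.997, 0.0, -0.001]
wrist_force: [-0.6, -0.3, -0.5]
opening: 0.0852
gripper_force: 0.0
```

Run:
```python
from h import *
plan([.4869,-.0118,.012],99.09)
```

```text
t 19.1 pos [ 0.4865 -0.0119  0.0906] shift(now) [-4.400e-03 -2.000e-04  5.238e-01] shift(after turn) [-2.900e-03  1.000e-04  5.238e-01] turn [ 0.0001 -0.0005 -0.0004]
```

Emit:
carry_out(
  series=[-0.003, 0, 0.15, 0, 0, -0.0004, -1, 0, 0, 0.2, 0, 0, 0, -1, 0, 0, 0.12, 0, 0, 0, -1, 0, 0, 0.04, 0, 0, 0, -1, 0, 0, 0, 0, 0, 0, -1],
)

```text
time_s: 19.73
eef_pos: [0.4879, -0.0115, 0.016]
eef_rot: [-0.08, 0.997, -0.0, 0.0]
wrist_force: [0.2, 0.4, 1.2]
opening: 0.0853
gripper_force: 0.0
```

Emit:
carry_out(
  series=[0, 0, 0, 0, 0, 0, 1, 0, 0, 0, 0, 0, 0, 1, 0, 0, 0, 0, 0, 0, 1, 0, 0, 0, 0, 0, 0, 1, 0, 0, 0, 0, 0, 0, 1, 0, 0, 0, 0, 0, 0, 1],
  newtons=120,
)

```text
time_s: 20.48
eef_pos: [0.4885, -0.0114, 0.017]
eef_rot: [-0.08, 0.997, -0.0, 0.001]
wrist_force: [-1.9, 0.3, 7.3]
opening: 0.0581
gripper_force: 130.3
```

Emit:
carry_out(
  series=[0, 0, -0.03, 0, 0, 0, 1, 0, 0, -0.12, 0, 0, 0, 1, 0, 0, -0.25, 0, 0, 0, 1, 0, 0, -0.3, 0, 0, 0, 1, 0, 0, -0.1, 0, 0, 0, 1, 0, 0, 0, 0, 0, 0, 1],
)

```text
time_s: 21.22
eef_pos: [0.488, -0.0114, 0.136]
eef_rot: [-0.08, 0.997, -0.0, 0.001]
wrist_force: [-0.2, -0.5, -5.8]
opening: 0.0588
gripper_force: 130.2
```

Run:
```python
from h import *
o=np.array([.520,.178]);a=np.deg2rad(9.0);y=np.array([-np.sin(a),np.cos(a)]);x=np.array([y[1],-y[0]])
s=ctrl.get_state();print(s["wrist_force"],s["torque"])
plan([*(o+.0085*y+.0013*x),.120],99)
```

```text
[-0.21567866 -0.45382445 -5.79202642] [-0.04542831  0.01665514 -0.03046142]
t 21.23 pos [ 0.488  -0.0114  0.136 ] shift(now) [-0.4212  1.2689  0.1069] shift(after turn) [-0.4172  1.2702  0.1068] turn [-0.      0.0002  0.0005]
```

Emit:
carry_out(
  series=[-0.04, 0.11, 0, 0, 0, 0, 1, -0.08, 0.24, 0, 0, 0, 0, 1, -0.08, 0.25, 0, 0, 0, 0, 1, -0.08, 0.25, 0, 0, 0, 0, 1, -0.08, 0.24, 0, 0, 0, 0, 1, -0.06, 0.18, 0, 0, 0, 0.0005, 1, 0, 0, 0.1, 0, 0, 0, 1, 0, 0, 0, 0, 0, 0, 1, 0, 0, 0, 0, 0, 0, 1],
)

```text
time_s: 22.35
eef_pos: [0.5193, 0.1864, 0.1201]
eef_rot: [-0.078, 0.997, -0.0, -0.0]
wrist_force: [-0.5, 0.2, -4.6]
opening: 0.0585
gripper_force: 130.3
```

Run:
```python
from h import *
o=np.array([.520,.178]);a=np.deg2rad(9.0);y=np.array([-np.sin(a),np.cos(a)]);x=np.array([y[1],-y[0]])
m=vision.camera_model("wrist");f=vision.grab_frame("wrist");np.save("w5.npy",m,allow_pickle=True)
t=vision.grab_frame("top");cv2.imwrite("pics/t5.png",t[...,::-1])
out=np.hstack([cv2.resize(f[...,::-1],(480,360)),cv2.resize(t[190:310,170:276,::-1],(318,360),interpolation=2)]);cv2.imwrite("pics/c5.png",out);cv2.imwrite("pics/w5.png",f[...,::-1])
plan([*(o+.0085*y+.0013*x),.085],99)
p=cv2.SimpleBlobDetector_Params();p.filterByArea=True;p.minArea=150;p.maxArea=2500;p.filterByCircularity=True;p.minCircularity=.75;p.filterByInertia=False;p.filterByConvexity=False;p.minThreshold=20;p.maxThreshold=230
zt=ctrl.get_state()["eef_pos"][2]-.017+.014
for k in cv2.SimpleBlobDetector_create(p).detect(f[...,1].copy()):
    w=ray("wrist",k.pt,zt,m)[:2]; print(np.round(k.pt,1),round(k.size,1),w.round(4),"rel head",round((w-o)@x,4),round((w-o)@y,4))
```

```text
t 22.45 pos [0.5196 0.1863 0.1209] shift(now) [-0.0024  0.0014  0.239 ] shift(after turn) [-0.0025  0.0014  0.239 ] turn [ 0.      0.     -0.0001]
[392.9 238.7] 40.0 [0.4816 0.2085] rel head -0.0331 0.0361
[243.5 238.3] 40.6 [0.4903 0.1531] rel head -0.0333 -0.0199
[318.  378.6] 43.5 [0.5477 0.1905] rel head 0.0293 0.0081
```

Emit:
carry_out(
  series=[-0.008, 0.001, 0.1, 0, 0, 0, 1, 0, 0, 0.1, 0, 0, 0, 1, 0, 0, 0.02, 0, 0, 0, 1, 0, 0, 0, 0, 0, 0, 1],
)

```text
time_s: 22.95
eef_pos: [0.5206, 0.187, 0.0872]
eef_rot: [-0.079, 0.997, -0.0, -0.0]
wrist_force: [-0.5, -0.6, -4.3]
opening: 0.0588
gripper_force: 130.3
```

Emit:
carry_out(
  series=[0, 0, 0.013, 0, 0, 0, 1, 0, 0, 0.013, 0, 0, 0, 1, 0, 0, 0, 0, 0, 0, 1],
)

```text
time_s: 23.32
eef_pos: [0.5207, 0.1871, 0.0837]
eef_rot: [-0.079, 0.997, -0.0, -0.0]
wrist_force: [-0.2, 0.7, -5.1]
opening: 0.059
gripper_force: 130.3
```

Emit:
carry_out(
  series=[0, 0, 0.007, 0, 0, 0, 1, 0, 0, 0, 0, 0, 0, 1],
)

```text
time_s: 23.58
eef_pos: [0.5207, 0.1871, 0.0826]
eef_rot: [-0.079, 0.997, -0.0, -0.0]
wrist_force: [0.7, 0.3, -5.6]
opening: 0.0591
gripper_force: 130.3
```

Emit:
carry_out(
  series=[0, 0, 0.007, 0, 0, 0, 1, 0, 0, 0, 0, 0, 0, 1],
)

```text
time_s: 23.82
eef_pos: [0.5207, 0.1871, 0.0815]
eef_rot: [-0.079, 0.997, -0.0, -0.0]
wrist_force: [-0.0, -0.4, -4.9]
opening: 0.0586
gripper_force: 130.3
```

Emit:
carry_out(
  series=[0, 0, 0.007, 0, 0, 0, 1, 0, 0, 0.007, 0, 0, 0, 1, 0, 0, 0, 0, 0, 0, 1],
)

```text
time_s: 24.2
eef_pos: [0.5206, 0.1871, 0.0794]
eef_rot: [-0.079, 0.997, -0.0, -0.0]
wrist_force: [0.3, 0.4, -5.4]
opening: 0.0585
gripper_force: 130.3
```

Emit:
carry_out(
  series=[0, 0, 0.007, 0, 0, 0, 1, 0, 0, 0, 0, 0, 0, 1],
)

```text
time_s: 24.45
eef_pos: [0.5207, 0.1871, 0.0784]
eef_rot: [-0.079, 0.997, -0.0, -0.0]
wrist_force: [-0.2, -0.5, -5.4]
opening: 0.0584
gripper_force: 130.3
```

Emit:
carry_out(
  series=[0, 0, 0.007, 0, 0, 0, 1, 0, 0, 0, 0, 0, 0, 1],
)

```text
time_s: 24.7
eef_pos: [0.5206, 0.1871, 0.0773]
eef_rot: [-0.079, 0.997, -0.0, -0.0]
wrist_force: [0.3, 0.1, -4.4]
opening: 0.0586
gripper_force: 130.3
```

Emit:
carry_out(
  series=[0, 0, 0.007, 0, 0, 0, 1, 0, 0, 0, 0, 0, 0, 1],
)

```text
time_s: 24.95
eef_pos: [0.5207, 0.1871, 0.0764]
eef_rot: [-0.079, 0.997, -0.0, 0.0]
wrist_force: [-0.4, -0.9, -3.3]
opening: 0.0588
gripper_force: 130.5
```

Emit:
carry_out(
  series=[0, 0, 0.007, 0, 0, 0, 1, 0, 0, 0, 0, 0, 0, 1],
)

```text
time_s: 25.2
eef_pos: [0.5207, 0.1871, 0.0759]
eef_rot: [-0.079, 0.997, 0.0, 0.0]
wrist_force: [-6.6, -1.0, 4.2]
opening: 0.0585
gripper_force: 131.3
```

Emit:
carry_out(
  series=[0, 0, 0.007, 0, 0, 0, 1, 0, 0, 0, 0, 0, 0, 1],
)

```text
time_s: 25.45
eef_pos: [0.5209, 0.1872, 0.075]
eef_rot: [-0.079, 0.997, 0.0, 0.0]
wrist_force: [-5.5, -0.5, 3.9]
opening: 0.0584
gripper_force: 131.4
```

The +x roller is pushing it by about 6 N, so I'll ease it about 0.8 mm towards -x.

Emit:
carry_out(
  series=[0.005, 0, 0, 0, 0, 0, 1, 0, 0, 0, 0, 0, 0, 1],
)

```text
time_s: 25.7
eef_pos: [0.5205, 0.1871, 0.0751]
eef_rot: [-0.079, 0.997, 0.0, 0.001]
wrist_force: [-0.8, 0.4, 5.2]
opening: 0.0587
gripper_force: 131.4
```

Emit:
carry_out(
  series=[0, 0, 0.007, 0, 0, 0, 1, 0, 0, 0, 0, 0, 0, 1],
)

```text
time_s: 25.95
eef_pos: [0.5208, 0.1872, 0.0745]
eef_rot: [-0.079, 0.997, 0.0, 0.001]
wrist_force: [-0.7, 0.1, 9.9]
opening: 0.0585
gripper_force: 131.9
```

Emit:
carry_out(
  series=[0, 0, 0.005, 0, 0, 0, 1, 0, 0, 0, 0, 0, 0, 1],
)

```text
time_s: 26.2
eef_pos: [0.5207, 0.1872, 0.0736]
eef_rot: [-0.079, 0.997, 0.0, 0.001]
wrist_force: [-0.9, 0.3, 8.3]
opening: 0.0581
gripper_force: 131.9
```

Sideways force is now near zero, and about 14 N net is pushing up at the rollers. I'll continue gently.

Emit:
carry_out(
  series=[0, 0, 0.006, 0, 0, 0, 1, 0, 0, 0, 0, 0, 0, 1],
)

```text
time_s: 26.45
eef_pos: [0.5206, 0.1871, 0.0725]
eef_rot: [-0.079, 0.997, 0.0, 0.001]
wrist_force: [0.6, 0.6, 6.0]
opening: 0.0583
gripper_force: 132.0
```

Emit:
carry_out(
  series=[0, 0, 0.006, 0, 0, 0, 1, 0, 0, 0, 0, 0, 0, 1],
)

```text
time_s: 26.7
eef_pos: [0.5203, 0.1871, 0.0711]
eef_rot: [-0.079, 0.997, 0.0, 0.001]
wrist_force: [-0.6, 0.6, 3.8]
opening: 0.0586
gripper_force: 131.8
```

Emit:
carry_out(
  series=[0, 0, 0.006, 0, 0, 0, 1, 0, 0, 0, 0, 0, 0, 1],
)

```text
time_s: 26.95
eef_pos: [0.5199, 0.1869, 0.0695]
eef_rot: [-0.079, 0.997, -0.0, -0.0]
wrist_force: [-0.8, -0.1, 1.0]
opening: 0.0587
gripper_force: 131.5
```

Emit:
carry_out(
  series=[0, 0, 0.006, 0, 0, 0, 1, 0, 0, 0, 0, 0, 0, 1],
)

```text
time_s: 27.2
eef_pos: [0.5198, 0.1869, 0.0684]
eef_rot: [-0.079, 0.997, -0.0, -0.0]
wrist_force: [0.7, -0.3, -2.6]
opening: 0.0586
gripper_force: 131.1
```

Emit:
carry_out(
  series=[0, 0, 0.006, 0, 0, 0, 1, 0, 0, 0, 0, 0, 0, 1],
)

```text
time_s: 27.45
eef_pos: [0.5198, 0.1869, 0.0676]
eef_rot: [-0.079, 0.997, -0.0, -0.0]
wrist_force: [0.2, 0.2, -2.8]
opening: 0.0583
gripper_force: 130.9
```

Emit:
carry_out(
  series=[0, 0, 0.006, 0, 0, 0, 1, 0, 0, 0, 0, 0, 0, 1],
)

```text
time_s: 27.7
eef_pos: [0.5198, 0.1869, 0.0667]
eef_rot: [-0.079, 0.997, -0.0, -0.0]
wrist_force: [0.6, 0.7, -5.0]
opening: 0.0584
gripper_force: 130.8
```

Emit:
carry_out(
  series=[0, 0, 0.006, 0, 0, 0, 1, 0, 0, 0, 0, 0, 0, 1],
)

```text
time_s: 27.95
eef_pos: [0.5198, 0.1869, 0.0659]
eef_rot: [-0.079, 0.997, -0.0, -0.0]
wrist_force: [0.1, -0.5, -4.9]
opening: 0.0582
gripper_force: 130.6
```

Emit:
carry_out(
  series=[0, 0, 0.006, 0, 0, 0, 1, 0, 0, 0, 0, 0, 0, 1],
)

```text
time_s: 28.2
eef_pos: [0.5198, 0.1869, 0.065]
eef_rot: [-0.079, 0.997, -0.0, -0.0]
wrist_force: [-0.2, -0.4, -6.3]
opening: 0.0584
gripper_force: 130.5
```

Emit:
carry_out(
  series=[0, 0, 0.006, 0, 0, 0, 1, 0, 0, 0, 0, 0, 0, 1],
)

```text
time_s: 28.45
eef_pos: [0.5198, 0.1869, 0.0641]
eef_rot: [-0.079, 0.997, -0.0, -0.0]
wrist_force: [0.4, -0.6, -8.6]
opening: 0.0586
gripper_force: 130.3
```

Emit:
carry_out(
  series=[0, 0, 0.004, 0, 0, 0, 1, 0, 0, 0, 0, 0, 0, 1],
)

```text
time_s: 28.7
eef_pos: [0.5199, 0.1869, 0.0636]
eef_rot: [-0.079, 0.997, -0.0, -0.0]
wrist_force: [-0.1, 0.4, -9.3]
opening: 0.0586
gripper_force: 130.3
```

Emit:
carry_out(
  series=[0, 0, 0.006, 0, 0, 0, 1, 0, 0, 0, 0, 0, 0, 1],
)

```text
time_s: 28.95
eef_pos: [0.5199, 0.187, 0.0628]
eef_rot: [-0.079, 0.997, -0.0, -0.0]
wrist_force: [-0.4, 0.2, -8.2]
opening: 0.0584
gripper_force: 130.3
```

Emit:
carry_out(
  series=[0, 0, 0.006, 0, 0, 0, 1, 0, 0, 0, 0, 0, 0, 1],
)

```text
time_s: 29.2
eef_pos: [0.5203, 0.187, 0.0626]
eef_rot: [-0.079, 0.997, 0.0, 0.0]
wrist_force: [-0.9, -0.5, 2.6]
opening: 0.0583
gripper_force: 131.1
```

Emit:
carry_out(
  series=[0, 0, 0.004, 0, 0, 0, 1, 0, 0, 0, 0, 0, 0, 1],
)

```text
time_s: 29.45
eef_pos: [0.5205, 0.1871, 0.0625]
eef_rot: [-0.079, 0.997, 0.0, 0.001]
wrist_force: [-3.9, -1.6, 7.4]
opening: 0.0579
gripper_force: 131.9
```

It is resting on the balls beside the grooves at TCP z ≈ 0.0627. I'll ease off a little and slide along -y.

Emit:
carry_out(
  series=[0, 0, -0.004, 0, 0, 0, 1, 0, -0.007, 0, 0, 0, 0, 1, 0, 0, 0, 0, 0, 0, 1],
)

```text
time_s: 29.82
eef_pos: [0.5205, 0.1863, 0.0625]
eef_rot: [-0.079, 0.997, 0.0, 0.001]
wrist_force: [-0.8, 4.4, 5.4]
opening: 0.0586
gripper_force: 131.2
```

Emit:
carry_out(
  series=[0, -0.007, 0, 0, 0, 0, 1, 0, 0, 0, 0, 0, 0, 1],
)

```text
time_s: 30.08
eef_pos: [0.5206, 0.1851, 0.0624]
eef_rot: [-0.079, 0.997, 0.0, 0.001]
wrist_force: [-1.1, 2.8, 5.6]
opening: 0.0586
gripper_force: 131.2
```

Emit:
carry_out(
  series=[0, -0.007, 0, 0, 0, 0, 1, 0, 0, 0, 0, 0, 0, 1],
)

```text
time_s: 30.32
eef_pos: [0.5208, 0.184, 0.0624]
eef_rot: [-0.079, 0.997, 0.0, 0.0]
wrist_force: [-0.2, 2.5, 5.3]
opening: 0.0581
gripper_force: 131.2
```

Emit:
carry_out(
  series=[0, -0.007, 0, 0, 0, 0, 1, 0, 0, 0, 0, 0, 0, 1],
)

```text
time_s: 30.58
eef_pos: [0.5208, 0.1826, 0.0621]
eef_rot: [-0.079, 0.997, -0.0, 0.0]
wrist_force: [1.1, -0.4, 5.4]
opening: 0.0586
gripper_force: 131.2
```

Emit:
carry_out(
  series=[0, -0.007, 0, 0, 0, 0, 1, 0, 0, 0, 0, 0, 0, 1],
)

```text
time_s: 30.82
eef_pos: [0.5208, 0.1814, 0.0618]
eef_rot: [-0.078, 0.997, -0.0, 0.0]
wrist_force: [0.4, -1.7, 2.3]
opening: 0.0587
gripper_force: 131.3
```

Emit:
carry_out(
  series=[0, -0.007, 0.0, 0, 0, 0, 1, 0, 0, 0, 0, 0, 0, 1],
)

```text
time_s: 31.08
eef_pos: [0.5207, 0.1803, 0.0615]
eef_rot: [-0.078, 0.997, -0.0, -0.0]
wrist_force: [1.0, -2.8, -2.3]
opening: 0.059
gripper_force: 131.0
```

Emit:
carry_out(
  series=[0, -0.007, 0.0, 0, 0, 0, 1, 0, 0, 0, 0, 0, 0, 1],
)

```text
time_s: 31.32
eef_pos: [0.5207, 0.1794, 0.0613]
eef_rot: [-0.078, 0.997, -0.0, -0.001]
wrist_force: [0.5, -1.5, -7.5]
opening: 0.0587
gripper_force: 130.5
```

It is dropping into the grooves and being pulled towards -y, so I'll follow it down.

Emit:
carry_out(
  series=[0, -0.004, 0.006, 0, 0, 0, 1, 0, 0, 0, 0, 0, 0, 1],
)

```text
time_s: 31.58
eef_pos: [0.5211, 0.1789, 0.0607]
eef_rot: [-0.079, 0.997, -0.0, -0.0]
wrist_force: [0.7, -3.6, -7.1]
opening: 0.0585
gripper_force: 130.5
```

Emit:
carry_out(
  series=[0, -0.003, 0.006, 0, 0, 0, 1, 0, 0, 0, 0, 0, 0, 1],
)

```text
time_s: 31.82
eef_pos: [0.5214, 0.1784, 0.0602]
eef_rot: [-0.079, 0.997, -0.0, 0.0]
wrist_force: [0.2, -5.2, -4.0]
opening: 0.0586
gripper_force: 130.5
```

Emit:
carry_out(
  series=[0, -0.003, 0.006, 0, 0, 0, 1, 0, 0, 0, 0, 0, 0, 1],
)

```text
time_s: 32.08
eef_pos: [0.5216, 0.1777, 0.0596]
eef_rot: [-0.078, 0.997, -0.0, 0.0]
wrist_force: [0.8, -7.9, -1.9]
opening: 0.0583
gripper_force: 130.9
```

Emit:
carry_out(
  series=[0, -0.007, 0.0, 0, 0, 0, 1, 0, 0, 0, 0, 0, 0, 1],
)

```text
time_s: 32.33
eef_pos: [0.5215, 0.177, 0.0592]
eef_rot: [-0.079, 0.997, -0.0, -0.0]
wrist_force: [2.9, -5.3, -4.8]
opening: 0.0585
gripper_force: 130.6
```

Emit:
carry_out(
  series=[0, -0.004, 0.005, 0, 0, 0, 1, 0, 0, 0, 0, 0, 0, 1],
)

```text
time_s: 32.58
eef_pos: [0.5217, 0.1769, 0.059]
eef_rot: [-0.079, 0.997, 0.0, 0.0]
wrist_force: [-2.0, -1.6, 3.8]
opening: 0.0583
gripper_force: 131.2
```

The carrier has dropped about 3.6 mm and the side forces are small. I'll release and let the springs seat it.

Emit:
carry_out(
  series=[0, 0, 0, 0, 0, 0, -1, 0, 0, 0, 0, 0, 0, -1, 0, 0, 0, 0, 0, 0, -1, 0, 0, 0, 0, 0, 0, -1],
)

```text
time_s: 33.08
eef_pos: [0.5216, 0.1766, 0.0585]
eef_rot: [-0.079, 0.997, 0.0, 0.0]
wrist_force: [0.4, 0.1, 0.5]
opening: 0.0854
gripper_force: 0.0
```

Emit:
carry_out(
  series=[0, 0, -0.1, 0, 0, 0, -1, 0, 0, -0.25, 0, 0, 0, -1, 0, 0, -0.35, 0, 0, 0, -1, 0.1, 0, -0.3, 0, 0, 0, -1, 0.2, 0, 0, 0, 0, 0, -1, 0, 0, 0, 0, 0, 0, -1, 0, 0, 0, 0, 0, 0, -1],
)

```text
time_s: 33.95
eef_pos: [0.4774, 0.1696, 0.2091]
eef_rot: [-0.079, 0.997, 0.0, 0.0]
wrist_force: [0.1, 0.0, -0.2]
opening: 0.0853
gripper_force: 0.0
```

Run:
```python
from h import *
o=np.array([.520,.178]);a=np.deg2rad(9.0);y=np.array([-np.sin(a),np.cos(a)]);x=np.array([y[1],-y[0]])
s=ctrl.get_state();print(s["time_s"],s["eef_pos"])
m=vision.camera_model("wrist");f=vision.grab_frame("wrist");cv2.imwrite("pics/w6.png",f[...,::-1])
S=vision.grab_frame("side")
out=np.zeros((600,800,3),np.uint8);out[:,:480]=cv2.resize(f[...,::-1],(480,600))[:, :] if 0 else 0
out[:360,:480]=cv2.resize(f[...,::-1],(480,360));out[360:,:336]=cv2.resize(S[140:240,250:390,::-1],(336,240),interpolation=2)
out[:360,480:]=cv2.resize(f[150:420,200:440,::-1],(320,360),interpolation=2)
out[360:,340:800]=cv2.resize(S[165:225,265:380,::-1],(460,240),interpolation=2)
cv2.imwrite("pics/c6.png",out)
p=cv2.SimpleBlobDetector_Params();p.filterByArea=True;p.minArea=100;p.maxArea=1500;p.filterByCircularity=True;p.minCircularity=.7;p.filterByInertia=False;p.filterByConvexity=False;p.minThreshold=20;p.maxThreshold=230
for k in cv2.SimpleBlobDetector_create(p).detect(f[...,1].copy()):
    w=ray("wrist",k.pt,.056,m)[:2]; print(np.round(k.pt,1),round(k.size,1),w.round(4),"rel head",round((w-o)@x,4),round((w-o)@y,4))
```

```text
33.95 [0.4774112  0.16961541 0.20906505]
[317.8 321.6] 17.7 [0.5651 0.1834] rel head 0.0453 -0.0018
[355.2 231.8] 19.7 [0.4843 0.1993] rel head -0.0319 0.0266
[281.3 231.5] 19.6 [0.4929 0.1438] rel head -0.0321 -0.0296
[318.7 156. ] 17.1 [0.4325 0.1628] rel head -0.0888 -0.0013
[318.1 293.3] 20.4 [0.5397 0.1796] rel head 0.0197 -0.0015
```

View pics/c6.png

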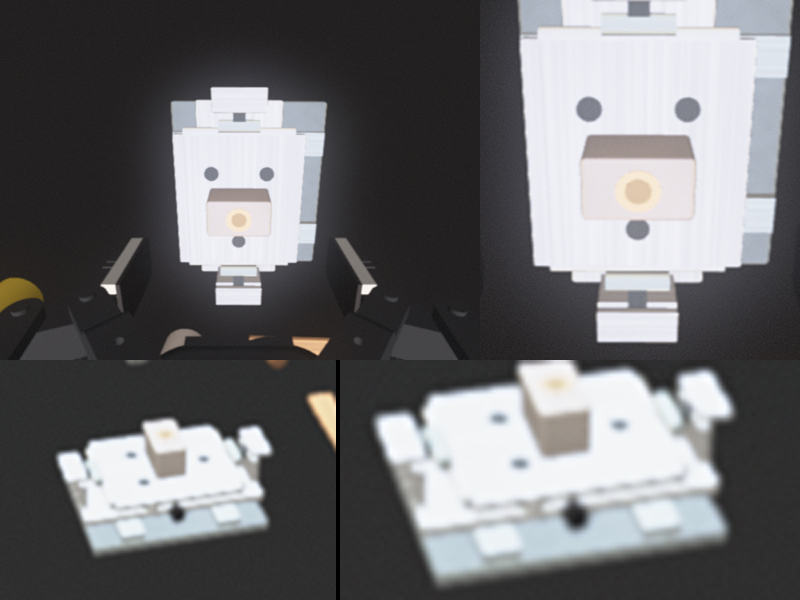

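The last view shows the lone stud over the lone-ball end. The studs measure 77.3 x 56.2 mm at home height, so the carrier sits level between the posts. The gripper is clear, so I'm handing in.

```bash
python3 -c "
from bench import ctrl
print(ctrl.hand_in())"
```

```text
the job is handed in; nothing more can be done
None
```

The carrier is on the jig stand, lone stud over the lone ball; on my force, height and camera readings (stud scale fits home to about 1 mm) it is home and level, released with the arm clear, and handed in at about 34 s with no verdict returned. The first try slipped about 18 mm in the pads with a brief side force of about 19 N at the jig, so I set it on free bench and regrasped across the block's 60 mm width; I did not recheck the bystanders one by one.

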